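# Tuck the dust flap of a stock bin

### The arm

A 6-joint arm with a two-finger parallel gripper is mounted at the origin on the work surface. World frame = base frame: x ahead of the robot, y to its left, z up, the work surface at z = 0. Lengths are in m, angles in rad, forces in N, time in s.
With the tool pointing down it reaches from about 0.375 to 0.9 m from the base axis. Payload 3.1 kg.
Tool frame: the origin (TCP) lies on the centre line of the jaws, within the pads' length; the fingertips stand 8 mm ahead of it and the grasp point (between the pads) lies 11 mm behind it; z points along the fingers, y is the line along which they close (so a half turn about z gives the same grasp; the last joint's range is limited). The gripper opens to 85 mm and grips with 20 to 120 N. Pads are 22 mm wide; open, the fingers measure 114 mm over their backs; the gripper's body (76 mm by 85 mm) begins 54 mm behind the grasp point. The pads swing forward as they close: fully open they stand 13 mm farther back than shut.
Start: joints at [-1.325, 0.527, 1.433, -0, 1.181, -0.178], TCP at [0.258, -0.569, 0.239] pointing down, gripper open.
Joint ranges: [-3.08, 3.08], [-0.75, 2.2], [0.22, 2.44], [-1.43, 4.57], [0, 2.65], [-2.85, 2.85]. Speed limits (rad/s): [2.79, 2.79, 3.14, 3.14, 3.14, 3.14].

### API

Orientations are given as a unit quaternion [x, y, z, w].
In Python, from station import * gives the robot as it stands.
- The arm moves only by the tool play_rows, never from a script. Its argument "rows" is a list of rows, each a list of 3 entries, a list of its own where there are three numbers: the turn, a rotation vector about the tool's x, y, z in degrees, then the shift along the tool's x, y, z in mm, then the closure, from 0 (fully open) to 1 (shut). In form: [[[ax, ay, az], [dx, dy, dz], jaw], ...]. A call has 1 to 12 rows; each row shifts and turns the commanded pose from where the row before left it, along the tool's axes as they then stand; what a row does not reach is not made up. A row lasts 1/12 s, in which the tool goes at most 41.7 mm and 7.16 degrees, less where a joint would pass 70% of its speed; a pose out of reach is approached as far as the arm can. A call with a gripper value outside its range is refused whole. The fingers move at their own pace and stop on an object; "grip_force" is the grip in N (left out, the last holds). Time passes only in rows, so rows that do not move let the fingers close. It gives the time, the measured TCP pose, the force, the opening and the grip force at its end, in the units of the state.
- sense(): the state, without advancing time (a new reading comes with each control period).
- snapshot(name): name is "scene" or "top"; returns (picture, depth): 420x560x3 uint8, red, green, blue; 420x560 float32, m along the optical axis (not along the pixel's ray), 0 where there is no reading.
- get_calibration(name): a dict with "vfov" (degrees; the focal length in pixels is half the picture's height over the tangent of half this angle, whatever the lens; pixels are square), "cx", "cy" (the principal point, pixels), "xyz" and "attitude" of the camera in the world. Camera axes: x right, y down, z forward; pixel columns grow to the right and rows downward; lengths in m; the calibration is good to about 2 mm. A picture is of the moment at which its call begins. get_calibration takes no time and is no camera call.
- sign_off(): hands the job in; it is judged then, once.
The state is a dict: "t": time; "q": joint angles; "qd": joint speeds; "tau": joint torques, N m; "tcp_pos": TCP position; "tool_rot": TCP orientation; "force": force on the tool from outside, world axes, zero at the start; "ft_torque": the same for the moment, N m; "finger_gap": opening from 0.0 (shut) to 1.0 (fully open); "gripper_force": force on a finger pad.
Only numpy, scipy, OpenCV 4.12 (cv2) and the standard library are available. Lean on these libraries where they do the work, as an engineer would, in place of code of your own. Each camera call takes 0.05 s, during which the arm holds its last target. There are 200 camera calls.

### The job

Close the dust flap of the green bin that holds the curved pipe elbows: with the fingertips push the standing flap over until it lies flat on the bin, then keep it pressed down while you push its ridge to slide the flap on until its free edge is tucked under the retaining lip as far as it goes, and let go so that the lip holds it shut. Only push: do not pinch the flap, and do not lift or shift any of the loose things around. Leave the other bin's flap standing open.

Things in the scene. Friction and masses are not known exactly. Their poses are not given: they have to be found in the camera images.
- elbow_bin: green stock bin holding curved 90-degree pipe elbows: 150 mm long (x), 105 mm wide (y), side walls 75 mm high, upright, fixed on a 0 to 30 mm high riser. Origin: centre of its underside (heights below from there). The flap's hinge line runs along y at x -70 mm, z 77 mm (the end nearest the robot); the lip is at the +x end and the flap folds over towards +x
- elbow_hinge (a joint): angle of the elbow bin's grey flap, rad: 0 flat on the bin (stop), 1.57 upright, 1.95 leaning back to the robot. Flap: 112 mm from hinge line to free edge, 92 mm wide, 4 mm thick, mid-plane through the hinge line. A light spring and hinge friction hold it open near 1.6; held flat it pushes up with about 1 N at its edge and springs open if let go untucked
- elbow_slide (a joint): how far the elbow bin's flap has been slid outward in its slotted hinge, along its own plane, away from the hinge line, m: 0 at the start (free edge 112 mm from the hinge line), 0.024 at its stop. It stays where it is left; sliding it takes about 2 to 3 N
- elbow_ridge (a point): middle of the steep, hinge-side face of the finger ridge on the flap, 4 mm above the flap's surface and 76 mm from the hinge line at slide 0. Ridge: 40 mm wide across the flap, 8 mm high, sloping off towards the free edge and ending about 17 mm short of it. It is on the robot's side of the standing flap, on top of the flat one. x: along the flap to its free edge; z: out of the ridge side
- elbow_edge (a point): middle of the free edge of the elbow bin's flap
- elbow_under: the under skin of the elbow bin's flap (the side that faces the bin's inside when flat); fingers that grip the flap press on it. Its origin is on the hinge line while slide is 0 and moves with the flap
- elbow_lip (a point): middle of the retaining lip's inner edge, underside: bin x 52 mm, bin z 85 mm, 6 mm above the top of the flat flap. The lip is a 4 mm plate over the bin's full width, overhanging 18 mm from the far wall; a turned-up mouth goes on 7 mm towards the hinge, rising to bin z 93 mm. At slide 0 the flat flap's edge is at bin x 42 mm, just clear of the mouth; at slide 0.024 it is 14 mm under the lip
- collar_bin: green stock bin holding short round straight couplings: 150 mm long (x), 105 mm wide (y), side walls 75 mm high, upright, fixed on a 0 to 30 mm high riser. Origin: centre of its underside (heights below from there). The flap's hinge line runs along y at x -70 mm, z 77 mm (the end nearest the robot); the lip is at the +x end and the flap folds over towards +x. Same flap as the other; leave it alone
- collar_hinge (a joint): angle of the couplings bin's flap, meaning as for elbow_hinge
- nipple: loose brass reducing nipple standing on end, 42 mm across its hex, 48 mm tall; a bystander. Origin: centre of its underside
- tee: loose copper pipe tee lying flat, 80 mm long, 32 mm high; a bystander. Origin: centre of its underside
- gauge: loose brass pressure gauge lying face up, 72 mm across, 26 mm high; a bystander. Origin: centre of its underside
- locknut: loose flat brass ring nut, 46 mm outside, 11 mm high; a bystander. Origin: centre of its underside
- valve: loose brass ball valve with a steel lever, about 82 mm long, 51 mm high; a bystander. Origin: centre of its underside
- wrench: loose wrench lying flat, 190 mm long; a bystander. Origin: under its middle
- tub: loose white plastic tub, 80 mm across the rim, 60 mm tall; a bystander. Origin: centre of its underside

How it is judged:
By the outcome, as a careful person would: the job done as asked, in the order asked, and still so for the second after the job is handed in, with the robot touching nothing.
It also fails if it takes over 38 s, if anything falls off the work surface, if the arm or the gripper's body presses on something with over 40 N, if the wrist force passes 120 N, or if a joint passes its speed limit or range.

## Working session

There is one attempt and no reset: what is moved stays moved. The work goes in short steps, Python scripts to look and compute and a tool call to move; the robot and the scene stay as the last step left them, time stands still between calls to the robot, and variables do not carry over. Pictures are saved under pics/ and viewed, at most 10 in all, crops included, and the job is handed in when it is done.

Besides the shell and the picture viewer there is one more tool, called after "Request:" as name(argument=value, ...), one argument or row to a line, values as JSON. play_rows: Moves the arm, as the interface text tells. Its arguments: {"type":"object","properties":{"rows":{"type":"array","items":{"type":"array"}},"grip_force":{"type":"number"}},"required":["rows"]}

```bash
mkdir -p pics; cat > h.py <<'E'
from station import *
import numpy as np, cv2
from scipy.spatial.transform import Rotation as R
def K(n):
    c=get_calibration(n); f=210/np.tan(np.radians(c["vfov"])/2)
    return c,f
def rot(c):
    a=np.array(c["attitude"],float)
    return a if a.shape==(3,3) else R.from_quat(a).as_matrix()
def cloud(n,d):
    c,f=K(n); v,u=np.mgrid[0:420,0:560]
    P=np.stack([(u-c["cx"])/f*d,(v-c["cy"])/f*d,d],-1)
    return P@rot(c).T+np.array(c["xyz"])
E
python3 - <<'E'
from h import *
ims=[]
for n in ("scene","top"):
    p,d=snapshot(n); np.savez(f"{n}0.npz",p=p,d=d); cv2.imwrite(f"pics/{n}0.png",p[...,::-1]); print(n,get_calibration(n))
print(sense())
E
```

```text
scene {'vfov': 56.135883274234864, 'cx': 272.87198799234994, 'cy': 206.77185184563237, 'xyz': array([1.01567622, 0.22906406, 0.9463189 ]), 'attitude': array([ 0.51258213,  0.81355927, -0.22972177, -0.15036219])}
top {'vfov': 56.26053408471526, 'cx': 280.1628858005231, 'cy': 212.1138517305905, 'xyz': array([0.42369548, 0.01183312, 1.13483513]), 'attitude': array([-0.70422772,  0.70775567, -0.04555612,  0.03270892])}
{'t': 0.1, 'q': array([-1.32449115e+00,  5.28382209e-01,  1.43378408e+00,  1.33588478e-05,
        1.18138810e+00, -1.78481851e-01]), 'qd': array([-0.00164162, -0.00196281, -0.00271911, -0.00087664, -0.00156324,
       -0.0006584 ]), 'tau': array([-8.45381851e-05, -4.43304527e+01, -1.78587377e+01, -1.18114808e-04,
        3.89904308e-03,  1.95861247e-05]), 'tcp_pos': array([ 0.2574639 , -0.56881607,  0.23842276]), 'tool_rot': array([ 9.77529228e-01,  2.10797643e-01, -2.70833135e-05, -9.80517746e-04]), 'force': array([-0.10506002,  0.68442109,  0.37655121]), 'ft_torque': array([ 0.04110427,  0.0467991 , -0.02395727]), 'gripper_force': 0.0, 'finger_gap': 1.0046333753632362}
```

View pics/scene0.png

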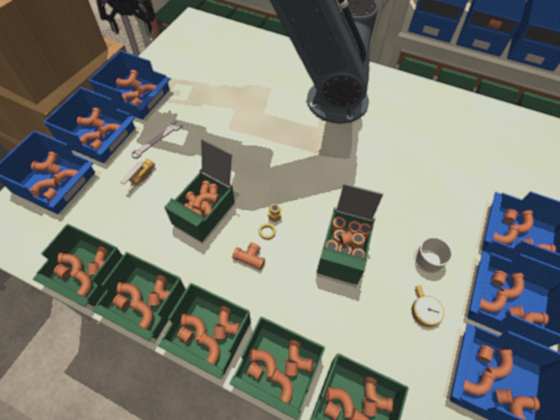

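View pics/top0.png

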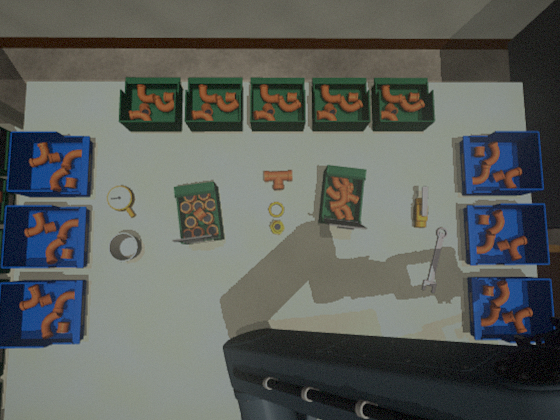

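The bin holding elbows is at top (343,195) / scene (200,205), with its flap standing at the robot-side end. The couplings bin is at top (198,210), and the nipple, locknut and tee lie between the two bins.

```bash
python3 - <<'E'
from h import *
for n,(u0,u1,v0,v1) in (("top",(310,380,155,240)),("scene",(155,245,135,245))):
    z=np.load(n+"0.npz"); P=cloud(n,z["d"]); p=z["p"]
    s=np.s_[v0:v1,u0:u1]; Q=P[s].reshape(-1,3); C=p[s].reshape(-1,3)
    hsv=cv2.cvtColor(p,cv2.COLOR_RGB2HSV)[s].reshape(-1,3)
    ok=z["d"][s].ravel()>0
    g=ok&(hsv[:,0]>50)&(hsv[:,0]<90)&(hsv[:,1]>90)&(Q[:,2]>.02)
    print(n,"green z hist",np.histogram(Q[g,2],bins=np.arange(.02,.2,.01)))
    zt=np.percentile(Q[g,2],97); print("top z",zt)
    for lo,hi in ((.03,.2),(zt-.03,.2)):
        m=g&(Q[:,2]>lo)&(Q[:,2]<hi)
        r=cv2.minAreaRect(Q[m,:2].astype(np.float32)*1000); print(m.sum(),r,cv2.boxPoints(r).round().tolist())
    f=ok&(Q[:,2]>.13)&(hsv[:,1]<90); F=Q[f]
    print("flap",len(F),F.min(0),F.max(0))
    if len(F)>30:
        F=F[(np.abs(F-np.median(F,0))<.1).all(1)]
        c=F.mean(0); U,S,V=np.linalg.svd(F-c,full_matrices=False); print(c,V.round(3),S)
        k=F[F[:,2]>np.percentile(F[:,2],98)-.004]; print("edge",k.mean(0),k[k[:,1].argmin()],k[k[:,1].argmax()])
    img=cv2.resize(p[s][...,::-1],None,fx=6 if n=="top" else 5,fy=6 if n=="top" else 5); cv2.imwrite(f"pics/{n}c.png",img)
E
```

```text
top green z hist (array([ 1,  0,  0,  0,  0,  0,  9,  5, 33,  0,  0,  0,  0,  0,  0,  0,  0]), array([0.02, 0.03, 0.04, 0.05, 0.06, 0.07, 0.08, 0.09, 0.1 , 0.11, 0.12,
       0.13, 0.14, 0.15, 0.16, 0.17, 0.18, 0.19]))
top z 0.107138203927873
47 ((596.9119873046875, -178.2371063232422), (100.90672302246094, 123.48555755615234), 82.00291442871094) [[529.0, -220.0], [651.0, -237.0], [665.0, -137.0], [543.0, -120.0]]
47 ((596.9119873046875, -178.2371063232422), (100.90672302246094, 123.48555755615234), 82.00291442871094) [[529.0, -220.0], [651.0, -237.0], [665.0, -137.0], [543.0, -120.0]]
flap 221 [ 0.48602049 -0.21443607  0.13023394] [ 0.51447334 -0.12180165  0.20285016]
[ 0.49747577 -0.16652428  0.17642272] [[-0.127 -0.991  0.045]
 [-0.223  0.073  0.972]
 [-0.966  0.113 -0.231]] [0.38316219 0.33227829 0.04686171]
edge [ 0.49207425 -0.16754909  0.20013409] [ 0.48846894 -0.21054034  0.20091668] [ 0.49596475 -0.12180341  0.20224274]
scene green z hist (array([16, 21, 12, 15, 24, 31, 22,  7, 31,  0,  0,  0,  0,  0,  0,  0,  0]), array([0.02, 0.03, 0.04, 0.05, 0.06, 0.07, 0.08, 0.09, 0.1 , 0.11, 0.12,
       0.13, 0.14, 0.15, 0.16, 0.17, 0.18, 0.19]))
top z 0.10474894379512767
163 ((591.3592529296875, -176.69261169433594), (103.66870880126953, 146.83517456054688), 83.27273559570312) [[512.0, -220.0], [658.0, -237.0], [670.0, -134.0], [525.0, -117.0]]
74 ((591.7003784179688, -176.34388732910156), (102.43627166748047, 144.8360137939453), 83.07646942138672) [[514.0, -218.0], [657.0, -236.0], [670.0, -134.0], [526.0, -117.0]]
flap 690 [ 0.48920246 -0.2136576   0.1300512 ] [ 0.5186729  -0.12114909  0.20180151]
[ 0.50398703 -0.16653006  0.16755011] [[ 0.117  0.993  0.007]
 [ 0.221 -0.019 -0.975]
 [ 0.968 -0.115  0.222]] [0.71468186 0.56772056 0.03514455]
edge [ 0.49617058 -0.1665534   0.1985952 ] [ 0.4910508  -0.21147534  0.19883336] [ 0.50024173 -0.12136318  0.1981764 ]
```

View pics/scenec.png

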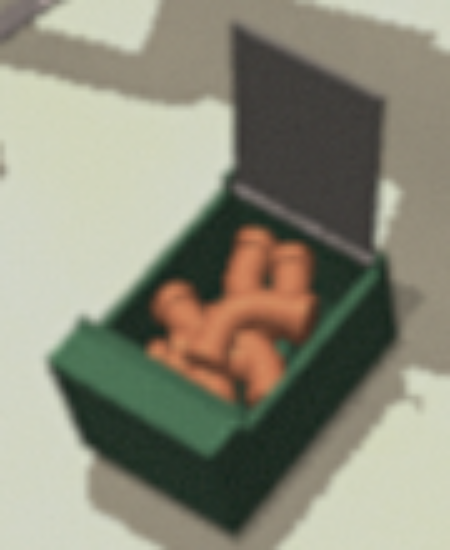

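View pics/topc.png

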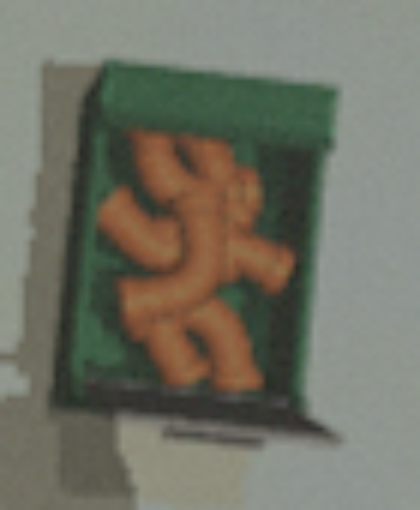

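Request:
play_rows(
  rows=[
    [[0, 0, 6.2], [0, 0, 0], 1],
    [[0, 0, 6.2], [0, 0, 0], 1],
    [[0, 0, 6.2], [0, 0, 0], 1],
    [[0, 0, 6.2], [0, 0, 0], 1],
    [[0, 0, 6.3], [0, 0, 0], 1],
  ],
  grip_force=20,
)

```text
t: 0.52
tcp_pos: [0.2575, -0.569, 0.2387]
tool_rot: [0.998, -0.062, -0.0, -0.001]
force: [0.1, 0.1, 0.3]
finger_gap: 0.297
gripper_force: 0.0
```

Request:
play_rows(
  rows=[
    [[0, 0, 0], [13, -36, 0], 1],
    [[0, 0, 0], [13, -36, 0], 1],
    [[0, 0, 0], [13, -36, 0], 1],
    [[0, 0, 0], [13, -36, 0], 1],
    [[0, 0, 0], [13, -36, 0], 1],
    [[0, 0, 0], [13, -36, 0], 1],
    [[0, 0, 0], [13, -36, 0], 1],
    [[0, 0, 0], [13, -36, 0], 1],
    [[0, 0, 0], [13, -36, 0], 1],
    [[0, 0, 0], [13, -36, 0], 1],
    [[0, 0, 0], [13, -36, 0], 1],
    [[0, 0, 0], [13, -33, 0], 1],
  ],
)

```text
t: 1.52
tcp_pos: [0.4632, -0.1594, 0.2391]
tool_rot: [0.998, -0.059, -0.0, -0.0]
force: [0.3, -0.2, -0.6]
finger_gap: -0.006
gripper_force: 0.0
```

```bash
cat >> h.py <<'E'
H=np.array([.519,-.168,.093]); yaw=np.radians(-6.8); B=np.array([[np.cos(yaw),np.sin(yaw),0],[-np.sin(yaw),np.cos(yaw),0],[0,0,1]])
def st():
    s=sense(); print("t",round(s["t"],2),"TCP rel hinge mm",(B@(s["tcp_pos"]-H)*1000).round(1),"F bin",(B@s["force"]).round(1),"gap",round(s["finger_gap"],2),"tilt",R.from_quat(s["tool_rot"]).as_matrix().round(3).tolist())
E
python3 -c "
from h import *
st()
p,d=snapshot('scene'); cv2.imwrite('pics/s1.png',cv2.resize(p[60:260,120:360,::-1],None,fx=3,fy=3))"
```

```text
t 1.52 TCP rel hinge mm [-56.4   1.9 146.1] F bin [ 0.3 -0.2 -0.6] gap -0.01 tilt [[0.993, -0.118, -0.001], [-0.118, -0.993, 0.001], [-0.001, -0.001, -1.0]]
```

View pics/s1.png

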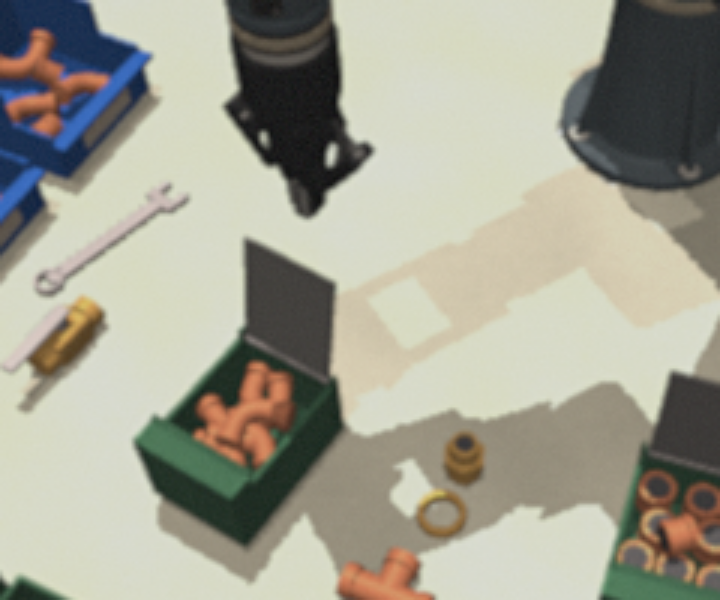

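The hand is shut at crop (305,200), on the robot side of the standing flap and clear of it. I lower it and tilt the tips forward.

Request:
play_rows(
  rows=[
    [[0, 0, 0], [0, 1, 28], 1],
    [[0, 0, 0], [0, 1, 28], 1],
    [[0, 0, 0], [0, 0, 28], 1],
    [[0, 7, 0], [0, 0, 0], 1],
    [[0, 7, 0], [0, 0, 0], 1],
    [[0, 7, 0], [0, 0, 0], 1],
    [[0, 0, 0], [0, 0, 0], 1],
  ],
)

```text
t: 2.15
tcp_pos: [0.461, -0.1589, 0.1533]
tool_rot: [0.986, -0.057, 0.154, 0.001]
force: [-0.2, -0.1, 0.1]
finger_gap: 0.001
gripper_force: 0.0
```

```bash
python3 - <<'E'
from h import *
st()
# waypoint plan: front-bottom corner at r=60 on the flap, tilt phi
prev=None
for th,ph in ((102,21),(90,21),(80,21),(70,21),(60,14),(50,7),(40,0),(30,0),(20,0),(10,0),(4,0),(0,0)):
    t,p=np.radians([th,ph]); c=60*np.array([np.cos(t),np.sin(t)])+2*np.array([-np.sin(t),np.cos(t)])
    T=c-8*np.array([np.sin(p),-np.cos(p)])-11*np.array([np.cos(p),np.sin(p)])
    if prev is not None:
        d=T-prev[0]; q=prev[1]  # in tool axes before the turn
        print(th,ph,"TCP",T.round(1),"tool dx",round(d@[np.cos(q),np.sin(q)],1),"dz",round(d@[np.sin(q),-np.cos(q)],1))
    else: print(th,ph,"TCP",T.round(1))
    prev=(T,p)
E
```

```text
t 2.15 TCP rel hinge mm [-58.7   2.2  60.3] F bin [-0.2 -0.1  0.1] gap 0.0 tilt [[0.946, -0.114, 0.303], [-0.113, -0.993, -0.02], [0.303, -0.015, -0.953]]
102 21 TCP [-27.6  61.8]
90 21 TCP [-15.1  63.5] tool dx 12.2 dz 2.8
80 21 TCP [-4.7 63. ] tool dx 9.6 dz 4.3
70 21 TCP [ 5.5 60.6] tool dx 8.7 dz 5.9
60 14 TCP [15.7 58.1] tool dx 8.6 dz 6.0
50 7 TCP [25.1 53.8] tool dx 8.2 dz 6.4
40 0 TCP [33.7 48.1] tool dx 7.8 dz 6.7
30 0 TCP [40.  39.7] tool dx 6.3 dz 8.4
20 0 TCP [44.7 30.4] tool dx 4.7 dz 9.3
10 0 TCP [47.7 20.4] tool dx 3.0 dz 10.0
4 0 TCP [48.7 14.2] tool dx 1.0 dz 6.2
0 0 TCP [49. 10.] tool dx 0.3 dz 4.2
```

Request:
play_rows(
  rows=[
    [[0, 0, 0], [9.5, 1, 3], 1],
    [[0, 0, 0], [9.5, 1, 3], 1],
    [[0, 0, 0], [9.5, 0, 3], 1],
    [[0, 0, 0], [6, 0, 1.5], 1],
    [[0, 0, 0], [6, 0, 1.5], 1],
    [[0, 0, 0], [5, 0, 2], 1],
    [[0, 0, 0], [5, 0, 2], 1],
    [[0, 0, 0], [0, 0, 0], 1],
  ],
)

```text
t: 2.82
tcp_pos: [0.5181, -0.169, 0.1553]
tool_rot: [0.986, -0.056, 0.156, 0.004]
force: [-0.3, -0.5, -0.7]
finger_gap: 0.002
gripper_force: 0.0
```

```bash
python3 -c "
from h import *
st()
p,d=snapshot('scene'); cv2.imwrite('pics/s2.png',cv2.resize(p[100:250,140:280,::-1],None,fx=4,fy=4))"
```

```text
t 2.82 TCP rel hinge mm [-0.8 -1.1 62.3] F bin [-0.2 -0.5 -0.7] gap 0.0 tilt [[0.945, -0.111, 0.307], [-0.109, -0.994, -0.025], [0.308, -0.01, -0.951]]
```

View pics/s2.png

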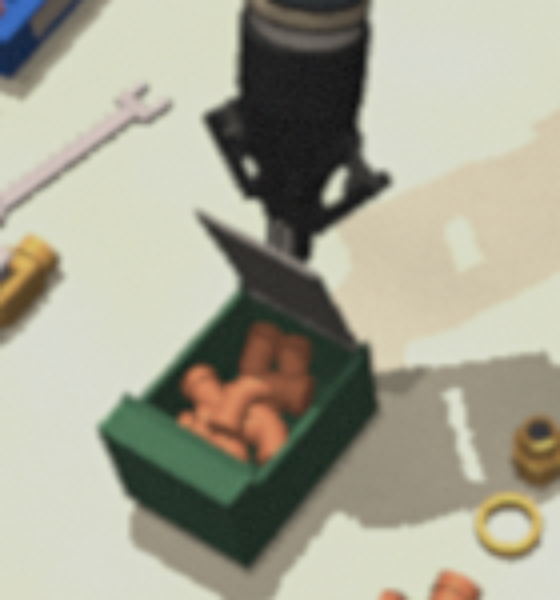

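The flap is going over, now past upright, with the fingertips centred behind it at crop (288,240). I follow its arc and bring the tool back to vertical on the way.

Request:
play_rows(
  rows=[
    [[0, 0, 0], [5.5, 0, 3.6], 1],
    [[0, -3, 0], [4.3, 0, 2.8], 1],
    [[0, -3, 0], [4.3, 0, 2.8], 1],
    [[0, -3, 0], [4.1, 0, 3.2], 1],
    [[0, -3, 0], [4.1, 0, 3.2], 1],
    [[0, -3, 0], [3.9, 0, 3.4], 1],
    [[0, -3, 0], [3.9, 0, 3.4], 1],
    [[0, 0, 0], [3.1, 0, 4.2], 1],
    [[0, 0, 0], [3.1, 0, 4.2], 1],
    [[0, 0, 0], [2.4, 0, 4.6], 1],
    [[0, 0, 0], [2.4, 0, 4.6], 1],
    [[0, 0, 0], [0, 0, 0], 1],
  ],
)

```text
t: 3.87
tcp_pos: [0.5613, -0.1734, 0.1212]
tool_rot: [0.998, -0.056, -0.0, -0.006]
force: [-0.2, 0.4, 1.0]
finger_gap: -0.001
gripper_force: 0.5
```

```bash
python3 -c "
from h import *
st()
p,d=snapshot('scene'); cv2.imwrite('pics/s3.png',cv2.resize(p[100:250,140:280,::-1],None,fx=4,fy=4))"
```

```text
t 3.87 TCP rel hinge mm [42.6 -0.3 28.2] F bin [-0.2  0.4  1. ] gap -0.0 tilt [[0.994, -0.112, -0.0], [-0.112, -0.994, 0.011], [-0.001, -0.011, -1.0]]
```

View pics/s3.png

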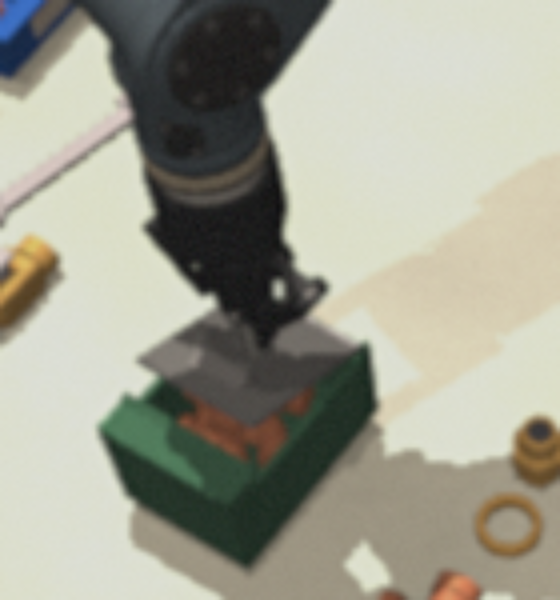

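The flap is down to about 20°, with its edge at crop (190,375) still inside the lip's mouth. Now I press it flat.

Request:
play_rows(
  rows=[
    [[0, 0, 0], [2, 0, 5], 1],
    [[0, 0, 0], [1.5, 0, 5], 1],
    [[0, 0, 0], [1, 0, 4], 1],
    [[0, 0, 0], [0, 0, 2.5], 1],
    [[0, 0, 0], [0, 0, 0], 1],
  ],
)

```text
t: 4.33
tcp_pos: [0.5657, -0.1737, 0.1047]
tool_rot: [0.998, -0.056, -0.001, -0.005]
force: [0.0, -0.7, 1.3]
finger_gap: 0.001
gripper_force: 0.8
```

Request:
play_rows(
  rows=[
    [[0, 0, 0], [0, 0, 1.5], 1],
    [[0, 0, 0], [0, 0, 0], 1],
  ],
)

```text
t: 4.5
tcp_pos: [0.5658, -0.1737, 0.1038]
tool_rot: [0.998, -0.056, -0.001, -0.005]
force: [-1.5, -1.0, 1.2]
finger_gap: -0.0
gripper_force: 0.8
```

Request:
play_rows(
  rows=[
    [[0, 0, 0], [0, 0, 1], 1],
    [[0, 0, 0], [0, 0, 0], 1],
  ],
)

```text
t: 4.67
tcp_pos: [0.5659, -0.1737, 0.103]
tool_rot: [0.998, -0.056, -0.0, -0.005]
force: [-1.0, -0.5, 1.6]
finger_gap: -0.0
gripper_force: 1.1
```

Request:
play_rows(
  rows=[
    [[0, 0, 0], [0, 0, 1], 1],
    [[0, 0, 0], [0, 0, 0], 1],
  ],
)

```text
t: 4.83
tcp_pos: [0.566, -0.1737, 0.102]
tool_rot: [0.998, -0.056, -0.0, -0.005]
force: [-1.5, -0.2, 2.4]
finger_gap: -0.002
gripper_force: 1.2
```

Request:
play_rows(
  rows=[
    [[0, 0, 0], [0, 0, 1], 1],
    [[0, 0, 0], [0, 0, 0], 1],
  ],
)

```text
t: 5.0
tcp_pos: [0.566, -0.1737, 0.1009]
tool_rot: [0.998, -0.056, -0.0, -0.005]
force: [-1.6, -0.9, 2.8]
finger_gap: 0.002
gripper_force: 1.3
```

Request:
play_rows(
  rows=[
    [[0, 0, 0], [0, 0, 1], 1],
    [[0, 0, 0], [0, 0, 0], 1],
  ],
)

```text
t: 5.17
tcp_pos: [0.5661, -0.1737, 0.1002]
tool_rot: [0.998, -0.056, -0.0, -0.005]
force: [-2.0, 0.1, 5.7]
finger_gap: -0.002
gripper_force: 2.4
```

Request:
play_rows(
  rows=[
    [[0, 0, 0], [0, 0, 1], 1],
    [[0, 0, 0], [0, 0, 0], 1],
  ],
)

```text
t: 5.33
tcp_pos: [0.5666, -0.1739, 0.0999]
tool_rot: [0.998, -0.056, 0.0, -0.005]
force: [-3.0, 0.6, 8.2]
finger_gap: 0.002
gripper_force: 3.9
```

```bash
python3 -c "
from h import *
st()
p,d=snapshot('scene'); cv2.imwrite('pics/s4.png',cv2.resize(p[150:250,150:250,::-1],None,fx=6,fy=6))
P=cloud('scene',d); hsv=cv2.cvtColor(p,cv2.COLOR_RGB2HSV)
s=np.s_[170:230,165:235]; Q=(P[s].reshape(-1,3)-H)@B.T*1000; c=hsv[s].reshape(-1,3)
m=(c[:,1]<80)&(Q[:,2]<30)&(Q[:,2]>-12)&(Q[:,0]>60)&(abs(Q[:,1])<50)&(Q[:,0]<125)
A=np.c_[Q[m,0],np.ones(m.sum())]; print(m.sum(),np.linalg.lstsq(A,Q[m,2],rcond=None)[0],np.percentile(Q[m,0],[90,98,99.5]))
for a in range(60,125,8):
    k=m&(Q[:,0]>=a)&(Q[:,0]<a+8); print(a,k.sum(),np.median(Q[k,2]) if k.any() else None)
"
```

```text
t 5.33 TCP rel hinge mm [47.9 -0.2  6.9] F bin [-3.1  0.2  8.2] gap 0.0 tilt [[0.994, -0.111, 0.001], [-0.111, -0.994, 0.01], [0.0, -0.01, -1.0]]
717 [ 0.04679181 -3.3453344 ] [109.23182024 118.73477155 123.49467285]
60 115 -0.9363699354281441
68 88 -1.0681498577995996
76 104 0.2051816689467023
84 108 -0.24045481013160175
92 111 -1.4617108838638482
100 107 -2.166346445208439
108 30 -0.7493180328055071
116 52 11.84915667816669
124 2 9.66744579165238
```

View pics/s4.png

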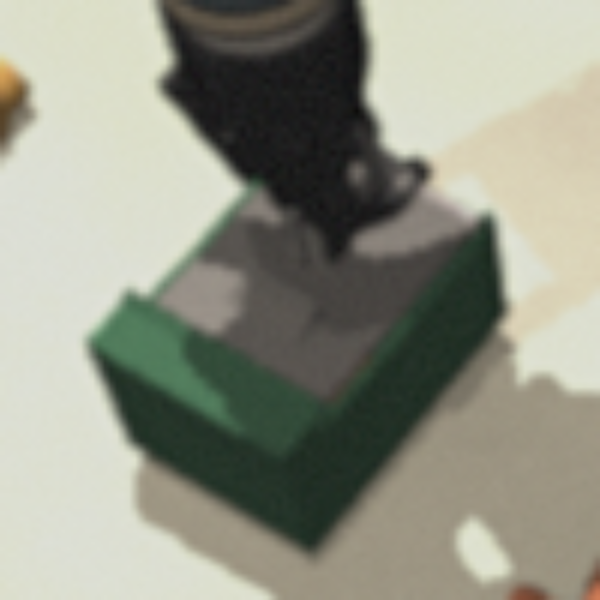

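The flap lies flat and held at about 8 N, and its edge is just short of the lip's mouth. Now I slide it outward.

Request:
play_rows(
  rows=[
    [[0, 0, 0], [3, 0, 0], 1],
    [[0, 0, 0], [3, 0, 0], 1],
    [[0, 0, 0], [3, 0, 0], 1],
    [[0, 0, 0], [3, 0, 0], 1],
    [[0, 0, 0], [0, 0, 0], 1],
  ],
)

```text
t: 5.8
tcp_pos: [0.5791, -0.1754, 0.0999]
tool_rot: [0.998, -0.056, 0.001, -0.005]
force: [-1.0, 0.6, 6.6]
finger_gap: 0.001
gripper_force: 3.3
```

Request:
play_rows(
  rows=[
    [[0, 0, 0], [2, 0, 0], 1],
    [[0, 0, 0], [2, 0, 0], 1],
    [[0, 0, 0], [2, 0, 0], 1],
    [[0, 0, 0], [2, 0, 0], 1],
    [[0, 0, 0], [0, 0, 0], 1],
  ],
)

```text
t: 6.22
tcp_pos: [0.5868, -0.1762, 0.0998]
tool_rot: [0.998, -0.056, 0.001, -0.005]
force: [-2.0, -0.2, 6.4]
finger_gap: -0.001
gripper_force: 3.2
```

Request:
play_rows(
  rows=[
    [[0, 0, 0], [2, 0, 0], 1],
    [[0, 0, 0], [2, 0, 0], 1],
    [[0, 0, 0], [2, 0, 0], 1],
    [[0, 0, 0], [2, 0, 0], 1],
    [[0, 0, 0], [0, 0, 0], 1],
  ],
)

```text
t: 6.63
tcp_pos: [0.5921, -0.1764, 0.0993]
tool_rot: [0.998, -0.055, -0.003, -0.006]
force: [-5.2, -0.3, 9.0]
finger_gap: 0.004
gripper_force: 4.2
```

Request:
play_rows(
  rows=[
    [[0, 0, 0], [2, 0, 0], 1],
    [[0, 0, 0], [2, 0, 0], 1],
    [[0, 0, 0], [2, 0, 0], 1],
    [[0, 0, 0], [0, 0, 0], 1],
  ],
)

```text
t: 6.97
tcp_pos: [0.5982, -0.1768, 0.0993]
tool_rot: [0.998, -0.056, -0.002, -0.006]
force: [-5.9, 1.1, 7.4]
finger_gap: -0.004
gripper_force: 3.8
```

```bash
python3 -c "
from h import *
st()
p,d=snapshot('scene'); cv2.imwrite('pics/s5.png',cv2.resize(p[150:250,150:250,::-1],None,fx=6,fy=6))
"
```

```text
t 6.97 TCP rel hinge mm [79.7  0.7  6.3] F bin [-6.   0.4  7.4] gap -0.0 tilt [[0.994, -0.111, -0.004], [-0.111, -0.994, 0.012], [-0.005, -0.012, -1.0]]
```

View pics/s5.png

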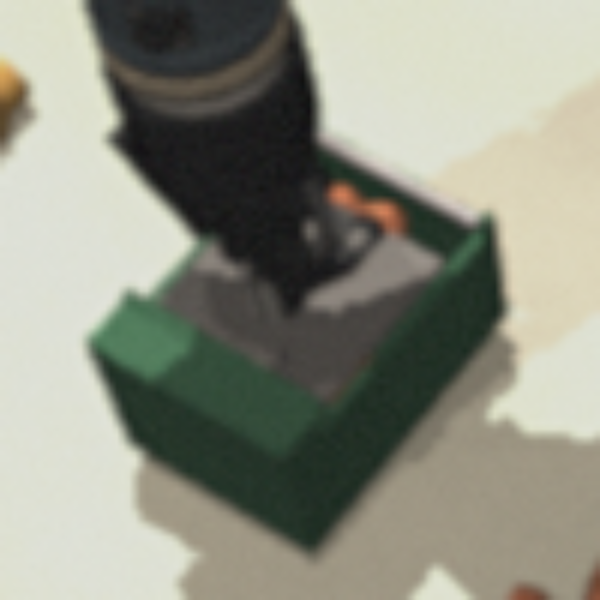

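The flap is sliding: a gap has opened at the hinge end, and its free edge is now under the lip. Force on the ridge is about 6 N.

Request:
play_rows(
  rows=[
    [[0, 0, 0], [2, 0, 0], 1],
    [[0, 0, 0], [2, 0, 0], 1],
    [[0, 0, 0], [2, 0, 0], 1],
    [[0, 0, 0], [0, 0, 0], 1],
  ],
)

```text
t: 7.35
tcp_pos: [0.6043, -0.1774, 0.0992]
tool_rot: [0.998, -0.056, -0.002, -0.006]
force: [-4.7, 0.5, 6.5]
finger_gap: 0.002
gripper_force: 3.4
```

Request:
play_rows(
  rows=[
    [[0, 0, 0], [2, 0, 0], 1],
    [[0, 0, 0], [2, 0, 0], 1],
    [[0, 0, 0], [0, 0, 0], 1],
  ],
)

```text
t: 7.6
tcp_pos: [0.6065, -0.1774, 0.0987]
tool_rot: [0.998, -0.055, -0.004, -0.006]
force: [-7.1, 0.5, 8.6]
finger_gap: 0.002
gripper_force: 6.6
```

Request:
play_rows(
  rows=[
    [[0, 0, 0], [2, 0, 0], 1],
    [[0, 0, 0], [0, 0, 0], 1],
  ],
)

```text
t: 7.77
tcp_pos: [0.6066, -0.1773, 0.0984]
tool_rot: [0.998, -0.055, -0.007, -0.007]
force: [-10.6, 0.3, 10.1]
finger_gap: -0.002
gripper_force: 7.8
```

Request:
play_rows(
  rows=[
    [[0, 0, 0], [2, 0, 0], 1],
    [[0, 0, 0], [0, 0, 0], 1],
    [[0, 0, 0], [0, 0, 0], 1],
  ],
)

```text
t: 8.02
tcp_pos: [0.6068, -0.1772, 0.0981]
tool_rot: [0.998, -0.055, -0.009, -0.007]
force: [-13.1, -0.3, 10.7]
finger_gap: 0.003
gripper_force: 8.9
```

```bash
python3 -c "
from h import *
st()
p,d=snapshot('scene'); P=cloud('scene',d); hsv=cv2.cvtColor(p,cv2.COLOR_RGB2HSV)
Q=(P-H)@B.T*1000
# hinge-side end of flap: grey pixels near plane top
m=(hsv[...,1]<80)&(abs(Q[...,2])<8)&(Q[...,1]>15)&(Q[...,1]<44)&(Q[...,0]>-20)&(Q[...,0]<115)
print(m.sum(),np.percentile(Q[m][:,0],[0,1,3,10,25]).round(1))
m=(hsv[...,1]<80)&(abs(Q[...,2])<8)&(Q[...,1]<-15)&(Q[...,1]>-44)&(Q[...,0]>-20)&(Q[...,0]<115)
print(m.sum(),np.percentile(Q[m][:,0],[0,1,3,10,25]).round(1))
"
```

```text
t 8.02 TCP rel hinge mm [88.2  1.3  5.1] F bin [-13.   -1.9  10.7] gap 0.0 tilt [[0.994, -0.11, -0.016], [-0.11, -0.994, 0.015], [-0.018, -0.013, -1.0]]
346 [-3.8 -1.3  1.3 29.9 43.8]
101 [-5.  -4.5 -2.1  1.  28.8]
```

The stop is reached: force climbs without motion, and the ridge face is at about 99 mm. I ease the push off and lift away.

Request:
play_rows(
  rows=[
    [[0, 0, 0], [-2, 0, -1], 1],
    [[0, 0, 0], [-2, 0, -1.5], 1],
    [[0, 0, 0], [0, 0, -3], 1],
    [[0, 0, 0], [0, 0, -5], 1],
    [[0, 0, 0], [0, 0, -10], 1],
    [[0, 0, 0], [0, 0, -20], 1],
    [[0, 0, 0], [0, 0, -30], 1],
    [[0, 0, 0], [-30, 0, -25], 1],
    [[0, 0, 0], [-40, 0, 0], 1],
    [[0, 0, 0], [-40, 0, 0], 1],
    [[0, 0, 0], [-40, 0, 0], 1],
    [[0, 0, 0], [0, 0, 0], 1],
  ],
)

```text
t: 9.07
tcp_pos: [0.4515, -0.1581, 0.1937]
tool_rot: [0.998, -0.056, -0.006, -0.008]
force: [-1.6, 1.3, 0.1]
finger_gap: 0.002
gripper_force: 0.0
```

```bash
python3 -c "
from h import *
st()
p,d=snapshot('scene'); cv2.imwrite('pics/s6.png',cv2.resize(p[90:290,120:380,::-1],None,fx=3,fy=3))
P=cloud('scene',d); hsv=cv2.cvtColor(p,cv2.COLOR_RGB2HSV); Q=(P-H)@B.T*1000
m=(hsv[...,1]<80)&(abs(Q[...,2])<14)&(abs(Q[...,1])<44)&(Q[...,0]>15)&(Q[...,0]<118)
for a in range(15,118,8):
    k=m&(Q[...,0]>=a)&(Q[...,0]<a+8); print(a,k.sum(),np.median(Q[k][:,2]).round(1) if k.any() else None)
"
```

```text
t 9.07 TCP rel hinge mm [-68.2   1.8 100.7] F bin [-1.7  1.1  0.1] gap 0.0 tilt [[0.994, -0.112, -0.011], [-0.112, -0.994, 0.017], [-0.013, -0.016, -1.0]]
15 0 None
23 50 -0.1
31 78 0.8
39 84 1.5
47 85 1.5
55 86 1.6
63 92 2.0
71 82 2.4
79 93 2.9
87 91 3.0
95 71 4.0
103 102 6.3
111 54 10.2
```

View pics/s6.png

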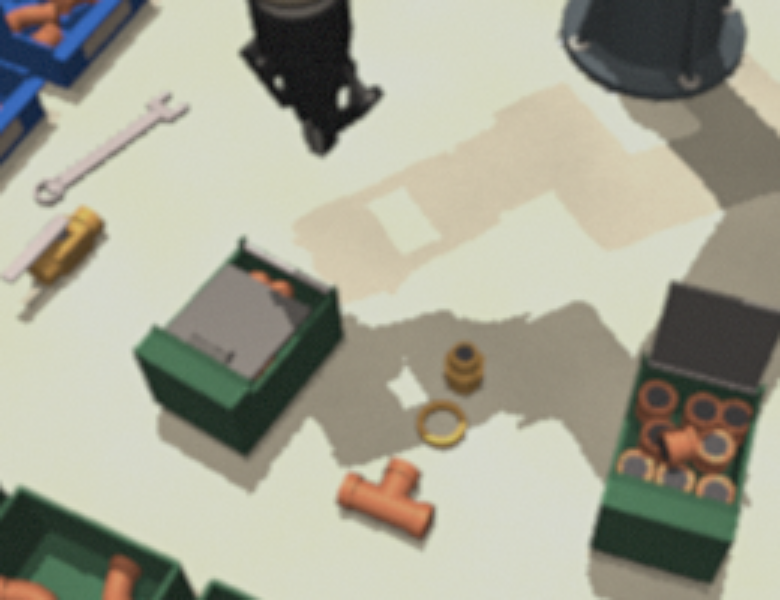

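The flap at crop (235,320) is shut. Its edge is held under the lip, and its hinge-side end starts about 23 mm from the hinge line, so it is fully slid. The couplings bin's flap still stands open and the loose things have not moved.

```bash
python3 -c "
from station import *
print(sign_off())"
```

```text
the job is handed in; nothing more can be done
None
```

The elbow bin's flap is pushed flat, slid to its stop and held shut under the lip with the arm clear, and the job is handed in at about 9 s. The couplings bin's flap is still open and the loose things are undisturbed in the last picture.

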